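# Stand the fallen filter-paper carton up and park it against the stop rail

### The arm

A 7-joint arm with a two-finger parallel gripper is mounted at the origin on a cart in front of the work surface, level with it; the furniture and walls round the work are solid. World frame = base frame: x ahead of the robot, y to its left, z up, the work surface at z = 0. Lengths are in mm, angles in rad, forces in N, time in s.
With the tool pointing down it reaches from about 400 to 875 mm from the base axis. Payload 4.4 kg.
Tool frame: the origin (TCP) lies midway between the tips of the shut fingers; the grasp point (between the pads) lies ctrl.grip_depth behind it (ctrl.grip_depth is the distance from the TCP to the grasp point, in mm); z points along the fingers, y is the line along which they close (so a half turn about z gives the same grasp; the last joint's range is limited). The gripper opens to 85 mm and grips with 20 to 120 N. Pads are 22 mm wide; open, the fingers measure 114 mm over their backs; the gripper's body (76 mm by 85 mm) begins 54 mm behind the grasp point. The pads swing forward as they close: fully open they stand 13 mm farther back than shut.
Start: joints at [-1.231, 0.628, 0.038, 1.517, -0.027, 0.996, -0.02], TCP at [256.568, 597.236, 231.313] pointing down, gripper open.
Joint ranges: [-3.06, 3.06], [-0.37, 2.12], [-1.25, 1.32], [0.18, 2.47], [-1.1, 4.24], [0.23, 1.98], [-2.94, 2.94]. Speed limits (rad/s): [2.57, 2.57, 3.14, 3.14, 3.14, 3.14, 3.14].

### API

Orientations are given as [roll, pitch, yaw] about the fixed x, y, z axes, in that order (R = Rz(yaw) Ry(pitch) Rx(roll)).
In Python, from cell import ctrl gives the robot as it stands.
- The arm moves only by the tool carry_out, never from a script. Its argument "deltas" is one flat list of numbers, 7 for each row, row after row: the turn, a rotation vector about the tool's x, y, z in degrees, then the shift along the tool's x, y, z in m, then the closure, from -1 (fully open) to 1 (shut). In form: [wx, wy, wz, dx, dy, dz, claw, wx, wy, wz, dx, dy, dz, claw, ...]. A call has 1 to 12 rows; each row shifts and turns the commanded pose from where the row before left it, along the tool's axes as they then stand; what a row does not reach is not made up. A row lasts 1/8 s, in which the tool goes at most 62.5 mm and 10.7 degrees, less where a joint would pass 70% of its speed; a pose out of reach is approached as far as the arm can. A call with a gripper value outside its range is refused whole. The fingers move at their own pace and stop on an object; the grip force is fixed at half the most. Time passes only in rows, so rows that do not move let the fingers close. It gives the time, the measured TCP pose, the force, the opening and the grip force at its end, in the units of the state.
- ctrl.read_state(): the state, without advancing time (a new reading comes with each control period).
- ctrl.get_image(name): name is "scene" or "top" or "wrist"; returns the picture (420x560x3 uint8, red, green, blue); there is no depth.
- ctrl.calibration(name): a dict with "mtx" (3x3 intrinsics, pixels), "R" (3x3) and "t" (3): a world point X has camera coordinates R X + t. Camera axes: x right, y down, z forward; pixel columns grow to the right and rows downward; lengths in mm; the calibration is good to about 2 mm. A picture is of the moment at which its call begins: read the wrist's pose just before it. calibration takes no time and is no camera call; for the wrist camera it gives the pose at the moment of the call.
- ctrl.finish_job(): hands the job in; it is judged then, once.
The state is a dict: "clock": time; "qpos": joint angles; "qd": joint speeds; "tau": joint torques, N m; "eef_pos": TCP position; "tool_rot": TCP orientation; "force": force on the tool from outside, world axes, zero at the start; "torque": the same for the moment, N m; "width": finger opening in mm; "gripper_force": force on a finger pad.
Only numpy, scipy, OpenCV 4.12 (cv2) and the standard library are available. Lean on these libraries where they do the work, as an engineer would, in place of code of your own. Each camera call takes 0.05 s, during which the arm holds its last target. There are 200 camera calls.

### The job

The blue-grey filter-paper carton has toppled onto the white slide box. With the fingers, push it back up, without picking it up, until it stands upright on its base on the bench, then push it along the bench until its back face sits flush against the rubber-faced stop rail, within the rail's length. Do not let it tip over the other way, leave the slide box where it is and do not disturb the bottles, vial, dish or timer.

Things in the scene. Friction and masses are not known exactly. Their poses are not given: they have to be found in the camera images.
- carton: Blue-grey paper carton, 91 x 91 mm base, 120 mm tall, about 0.15 kg, too wide to grasp. Origin: centre of base; z from base to top; +x is the back face (to the rail), -x the front. It starts leaning about 48 degrees towards its -x, front face on the slide box's far top edge: roll 0, pitch about -0.84, yaw = direction to push (within 0.15 rad of the rail's).
- carton_heel (a point): Middle of the carton's front bottom edge, on which it stands and pivots at the start; about 55 mm beyond the slide box's far edge.
- carton_top_edge (a point): Middle of the carton's front top edge, where to push it up; 119 mm from carton_heel. At the start about 80 mm above the bench and 88 mm farther from the rail than carton_heel, 30 mm above the slide box, which it overhangs. Pushed towards the rail, it rises on an arc round the heel; following that arc avoids slip. Below about 37 degrees of tilt it falls upright.
- stop_rail: Fixed aluminium angle screwed to the bench with a black rubber front, 200 mm long (along its y), 30 mm high. Origin at bench height in the middle of its front face; the front face is its plane x = 0 and the carton belongs at its -x side. At the start the carton's front bottom edge is 170 to 210 mm in front of the face, so the upright carton has 80 to 120 mm to slide.
- slide_box: White carton of slides lying flat, 111 (x) x 81 (y) x 50 mm high, 0.6 kg, loose; origin at the centre of its underside. The toppled carton leans on its top edge at +x.
- black_cap_bottle: Bystander: brown reagent bottle with black cap, 54 mm across, 93 mm tall; origin centre of base.
- red_cap_bottle: Bystander: brown reagent bottle with red cap, 54 mm across, 93 mm tall; origin centre of base.
- blue_cap_bottle: Bystander: clear reagent bottle with blue cap, 46 mm across, 83 mm tall; origin centre of base.
- orange_cap_vial: Bystander: white vial with orange cap, 23 mm across, 48 mm tall; origin centre of base.
- petri_dish: Bystander: closed petri dish with pink content, 90 mm across, 16 mm high; origin centre of base.
- timer: Bystander: white bench timer lying flat, 62 x 62 x 15 mm; origin centre of base.
Mind the look-alikes: they are no part of the job. Leave any green or turquoise look-alike of the slide_box alone.

How it is judged (in metres and radians):
On the way, in this order (a step that is already met when the one before it is completed fails the run):
1. the carton stands upright on its base (angle between carton's own z axis and vertical below 0.05 rad and height (world z) of carton below 0.006 m), for 0.2 s.
2. the upright carton sits flush against the stop rail (all of step 1 and x of carton in the frame of stop_rail between -0.0535 and -0.04 m and y of carton in the frame of stop_rail between -0.05 and 0.05 m and angle between the x axis of carton and the x axis of stop_rail, either way round below 0.08 rad), for 0.2 s.
At the end, for the whole second after the job is handed in: The carton stands upright (within 0.05 rad) on the bench, at rest, back face parallel to the rail within 0.08 rad and at most about 8 mm from it, its centre within 50 mm of the rail's middle along the rail; slide box flat (all of step 2 and linear speed of carton below 0.02 m/s and angle between slide_box's own z axis and vertical below 0.05 rad); the robot touches nothing.
It fails at once if the carton's front bottom edge leaves the bench by more than 20 mm (lifted, or tipped over the other way) (height (world z) of carton_heel above 0.02 m).
It fails at once if the slide box is moved more than 20 mm (distance of slide_box from where it was at the start of the episode above 0.02 m).
It fails at once if a bottle, the vial, the dish or the timer is moved more than 20 mm or tipped (distance of any of black_cap_bottle, red_cap_bottle, blue_cap_bottle, orange_cap_vial, petri_dish, timer from where it was at the start of the episode above 0.02 m or angle between any of black_cap_bottle, red_cap_bottle, blue_cap_bottle, orange_cap_vial, petri_dish, timer's own z axis and vertical above 0.3 rad).
It also fails if it takes over 38 s, if anything falls off the work surface, if the arm or the gripper's body presses on something with over 40 N, if the wrist force passes 120 N, or if a joint passes its speed limit or range.

## Working session

There is one attempt and no reset: what is moved stays moved. The work goes in short steps, Python scripts to look and compute and a tool call to move; the robot and the scene stay as the last step left them, time stands still between calls to the robot, and variables do not carry over. Pictures are saved under pics/ and viewed, at most 10 in all, crops included, and the job is handed in when it is done.

Besides the shell and the picture viewer there is one more tool, called after "Emit:" by a JSON object that holds its "op" and its "data", one argument or row to a line. carry_out: Moves the arm, as the interface text tells. Its arguments: {"type":"object","properties":{"deltas":{"type":"array"}},"required":["deltas"]}

```bash
mkdir -p pics; python3 - <<'E'
from cell import ctrl
import cv2
for n in("scene","top"):
    cv2.imwrite(f"pics/{n}0.png",ctrl.get_image(n)[:,:,::-1])
    c=ctrl.calibration(n);print(n,c)
s=ctrl.read_state();print(s['clock'],s['eef_pos'],s['tool_rot'],s['width'],ctrl.grip_depth)
E
```

```text
scene {'mtx': array([[464.06570724,   0.        , 278.25195385],
       [  0.        , 464.06570724, 208.29547583],
       [  0.        ,   0.        ,   1.        ]]), 'R': array([[ 0.81411348, -0.58069911,  0.00278977],
       [-0.33060783, -0.46743583, -0.81987939],
       [ 0.47740727,  0.66655254, -0.57252948]]), 't': array([-424.39659257,  221.85458602, 1111.55696386])}
top {'mtx': array([[416.87831677,   0.        , 278.51155435],
       [  0.        , 416.87831677, 209.08271465],
       [  0.        ,   0.        ,   1.        ]]), 'R': array([[-0.00646995, -0.99966925,  0.02489053],
       [-0.99356367,  0.00361146, -0.11321744],
       [ 0.1130901 , -0.02546284, -0.99325841]]), 't': array([ -35.36227591,  532.89958563, 1255.08487514])}
0.1 [256.31493345 596.74254909 230.49625122] [-3.13992931e+00  4.87206262e-06  2.73583229e+00] 85.45922351583138 18.700000000000003
```

View pics/scene0.png

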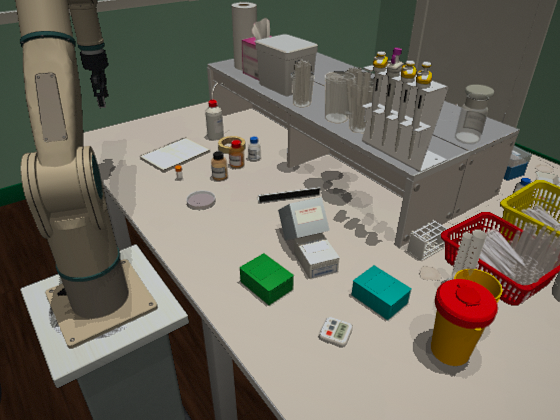

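View pics/top0.png

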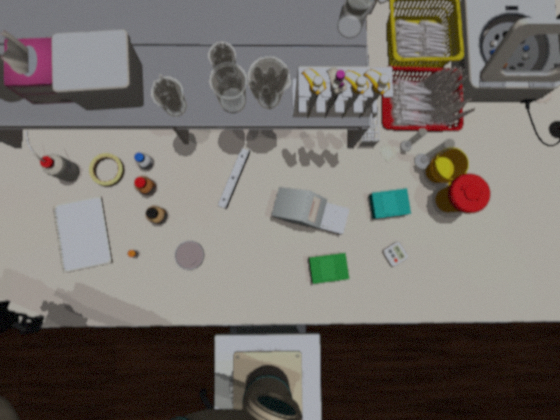

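The top view shows the rail at about (234,178), the carton at (298,206), the slide box at (333,219), green and teal decoys, and the dish at (190,255). I'll enlarge both views for measuring.

```bash
python3 - <<'E'
import cv2
a=cv2.imread("pics/top0.png")[140:250,205:360]
cv2.imwrite("pics/tc.png",cv2.resize(a,None,fx=5,fy=5,interpolation=cv2.INTER_CUBIC))
b=cv2.imread("pics/scene0.png")[180:280,245:350]
cv2.imwrite("pics/sc.png",cv2.resize(b,None,fx=6,fy=6,interpolation=cv2.INTER_CUBIC)[:600])
E
```

```text
(no output)
```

View pics/tc.png

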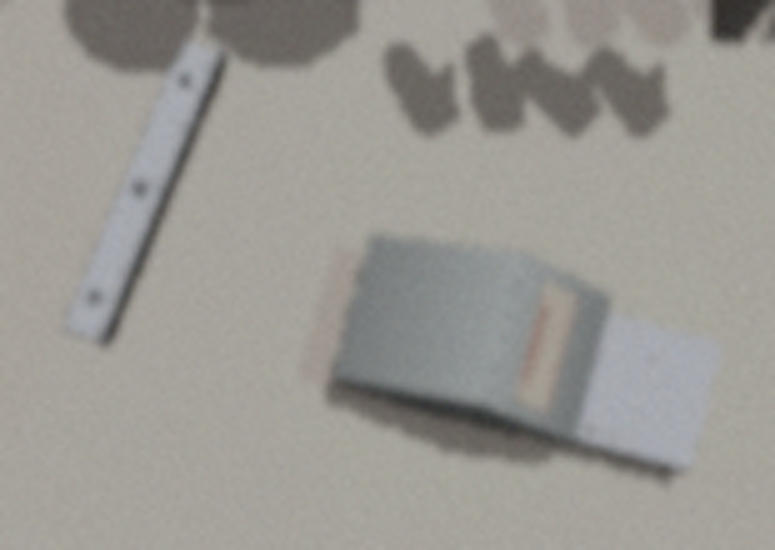

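View pics/sc.png

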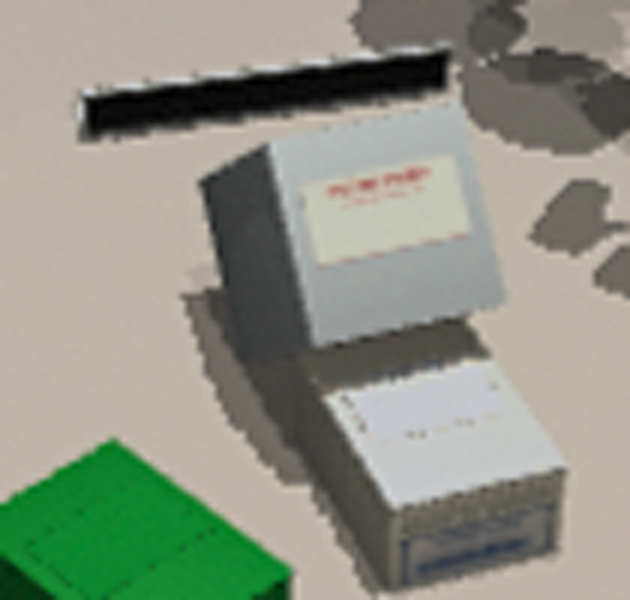

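```bash
cat > fit.py <<'E'
import numpy as np
from scipy.optimize import least_squares
from scipy.spatial.transform import Rotation as Ro
from cell import ctrl
C={n:ctrl.calibration(n) for n in("scene","top")}
def proj(n,X):
    c=C[n];p=(np.atleast_2d(X)@c['R'].T+c['t'])@c['mtx'].T;return p[:,:2]/p[:,2:]
def T(p):  # x,y,yaw,pitch ; local pts relative to heel/base
    return Ro.from_euler('xyz',[0,p[3],p[2]]).as_matrix(),np.array([p[0],p[1],0])
def fit(obs,p0,free):
    def f(q):
        p=np.array(p0,float);p[:free]=q;R,t=T(p)
        return np.concatenate([(proj(n,R@np.array(l)+t)[0]-u) for n,u,l in obs])
    r=least_squares(f,p0[:free],x_scale=[100,100,1,1][:free],loss='soft_l1');
    return r.x,r.fun.reshape(-1,2)
s=lambda u,v:np.array([245+u/6,180+v/6])-.4
t=lambda u,v:np.array([205+u/5,140+v/5])-.4
E
python3 - <<'E'
from fit import *
np.set_printoptions(precision=3,suppress=True)
h=45.5
car=[("scene",s(268,145),[91,h,120]),("scene",s(460,105),[91,-h,120]),("scene",s(505,303),[0,-h,120]),("scene",s(312,348),[0,h,120]),("scene",s(200,182),[91,h,0]),
("top",t(372,236),[91,-h,0]),("top",t(333,380),[91,h,0]),("top",t(530,255),[91,-h,120]),("top",t(487,410),[91,h,120]),("top",t(610,297),[0,-h,120]),("top",t(575,438),[0,h,120])]
rail=[("scene",s(85,95),[0,100,30]),("scene",s(448,55),[0,-100,30]),("scene",s(85,138),[0,100,0]),("scene",s(448,88),[0,-100,0]),("top",t(224,60),[0,-100,0]),("top",t(110,345),[0,100,0])]
box=[("scene",s(390,508),[-55.5,40.5,50]),("scene",s(565,468),[-55.5,-40.5,50]),("scene",s(390,590),[-55.5,40.5,0]),("scene",s(557,553),[-55.5,-40.5,0]),("top",t(720,343),[-55.5,-40.5,50]),("top",t(687,467),[-55.5,40.5,50])]
P={}
for n,o,p0,f in(("car",car,[600,-50,1.4,-.84],4),("rail",rail,[650,90,1.3,0],3),("box",box,[550,-150,1.4,0],3)):
    P[n],r=fit(o,p0,f);print(n,P[n],'\n',r.round(1).tolist())
c,r=P['car'],P['rail'];d=c[:2]-r[:2];ex=np.array([np.cos(r[2]),np.sin(r[2])]);print("heel in rail",d@ex,d@[-ex[1],ex[0]],c[2]-r[2])
d=P['box'][:2]-c[:2];ex=np.array([np.cos(c[2]),np.sin(c[2])]);print("box in heel",d@ex,d@[-ex[1],ex[0]])
from cell import ctrl
print(Ro.from_euler('xyz',ctrl.read_state()['tool_rot']).as_matrix())
E
```

```text
car [536.093 -83.865   1.295  -0.845] 
 [[-0.0, -0.4], [0.4, -0.3], [0.9, 0.6], [0.6, 0.4], [-0.5, -0.2], [-0.3, -0.1], [-0.6, 0.1], [-0.5, -0.1], [-0.3, -0.1], [0.7, 0.5], [-0.0, 1.6]]
rail [629.714  90.256   1.196] 
 [[-0.3, 0.1], [0.8, -1.5], [-0.1, 0.9], [0.3, 0.9], [-0.1, -0.3], [-0.7, 0.5]]
box [ 508.438 -186.535    1.287] 
 [[0.2, -0.3], [0.8, -0.7], [-0.6, 0.8], [0.6, -0.2], [-0.1, 0.2], [-0.3, 1.0]]
heel in rail -196.3069958967287 23.380046057289082 0.09943007372073942
box in heel -106.32120878934785 -1.3023697864338237
[[-0.919  0.395 -0.001]
 [ 0.395  0.919 -0.002]
 [-0.    -0.002 -1.   ]]
```

The fits agree to about 1 px: the heel is at (536,-84) with yaw 1.295, and the rail is at (630,90) with yaw 1.196. First I'll yaw the tool so its x axis points along the push, with the fingers half shut, then travel over.

Emit:
{"op": "carry_out", "data": {
  "deltas": [0,0,10.3,0,0,0,0,0,0,10.3,0,0,0,0,0,0,10.3,0,0,0,0,0,0,10.3,0,0,0,0,0,0,10.3,0,0,0,0,0,0,10.3,0,0,0,0,0,0,10.3,0,0,0,0,0,0,10.3,0,0,0,0,0,0,0,-0.04,0.024,0,0,0,0,0,-0.048,0.03,0,0,0,0,0,-0.049,0.03,0,0,0,0,0,-0.049,0.03,0,0]
}}

```text
clock: 1.6
eef_pos: [316.4, 385.5, 231.1]
tool_rot: [3.141, 0.0, 1.298]
force: [1.5, 0.4, -0.3]
width: 42.8
gripper_force: 0.0
```

Emit:
{"op": "carry_out", "data": {
  "deltas": [0,0,0,-0.049,0.03,0,0,0,0,0,-0.049,0.03,0,0,0,0,0,-0.049,0.03,0,0,0,0,0,-0.049,0.03,0,0,0,0,0,-0.049,0.03,0,0,0,0,0,-0.049,0.03,0,0,0,0,0,-0.049,0.03,0,0,0,0,0,-0.049,0.03,0,0,0,0,0,-0.049,0.03,0,0,0,0,0,-0.049,0.03,0,0,0,0,0,-0.049,0.03,0,0,0,0,0,0,0,0,0]
}}

```text
clock: 3.1
eef_pos: [488.3, -226.4, 231.2]
tool_rot: [3.14, 0.004, 1.29]
force: [-1.4, 0.8, 0.3]
width: 42.5
gripper_force: 0.0
```

```bash
cat > st.py <<'E'
import numpy as np
from cell import ctrl
from scipy.spatial.transform import Rotation as Ro
np.set_printoptions(precision=3,suppress=True)
H=np.array([536.1,-83.9,0]);a=1.295;F=np.array([[np.cos(a),np.sin(a),0],[-np.sin(a),np.cos(a),0],[0,0,1]])
r=np.array([629.7,90.3,0]);b=1.196;G=np.array([[np.cos(b),np.sin(b),0],[-np.sin(b),np.cos(b),0],[0,0,1]])
s=ctrl.read_state();p=np.array(s['eef_pos']);R=Ro.from_euler('xyz',s['tool_rot']).as_matrix()
print(s['clock'],p,'carton frame',F@(p-H),'rail',G@(p-r));print('tool axes in carton frame\n',F@R,'\nyaw',np.arctan2(R[1,0],R[0,0]));print('q',np.array(s['qpos']),s['force'],s['width'])
E
python3 st.py
```

```text
3.1 [ 488.271 -226.411  231.233] carton frame [-150.149    7.214  231.233] rail [-346.5     15.669  231.233]
tool axes in carton frame
 [[ 1.    -0.005 -0.004]
 [-0.005 -1.    -0.002]
 [-0.004  0.002 -1.   ]] 
yaw 1.290116330204644
q [ 0.046  0.509  0.499  1.842 -0.307  0.865  0.412] [-1.372  0.814  0.258] 42.46699225728549
```

Emit:
{"op": "carry_out", "data": {
  "deltas": [0,10,0,0,0,0,0,0,10,0,0,0,0,0,0,10,0,0,0,0,0,0,0,0,0,0.003,0,0,0,0,0,-0.014,0.001,0.042,0,0,0,0,-0.014,0.001,0.042,0,0,0,0,-0.014,0.001,0.042,0,0,0,0,-0.014,0.001,0.041,0,0,0,0,0,0,0,0]
}}

```text
clock: 4.22
eef_pos: [503.6, -184.7, 56.9]
tool_rot: [-3.135, -0.526, 1.299]
force: [-0.1, 0.0, 0.7]
width: 42.5
gripper_force: 0.0
```

```bash
python3 st.py; python3 - <<'E'
from cell import ctrl
import cv2
cv2.imwrite("pics/s1.png",cv2.resize(ctrl.get_image("scene")[120:320,200:420,::-1],None,fx=3,fy=3))
E
```

```text
4.225 [ 503.623 -184.672   56.889] carton frame [-105.807    3.808   56.889] rail [-302.038   16.662   56.889]
tool axes in carton frame
 [[ 0.865  0.007  0.502]
 [ 0.003 -1.     0.009]
 [ 0.502 -0.006 -0.865]] 
yaw 1.2985103418088424
q [ 0.524  0.853  0.135  1.864 -0.842  0.841  1.059] [-0.058  0.034  0.725] 42.527181526580755
```

View pics/s1.png

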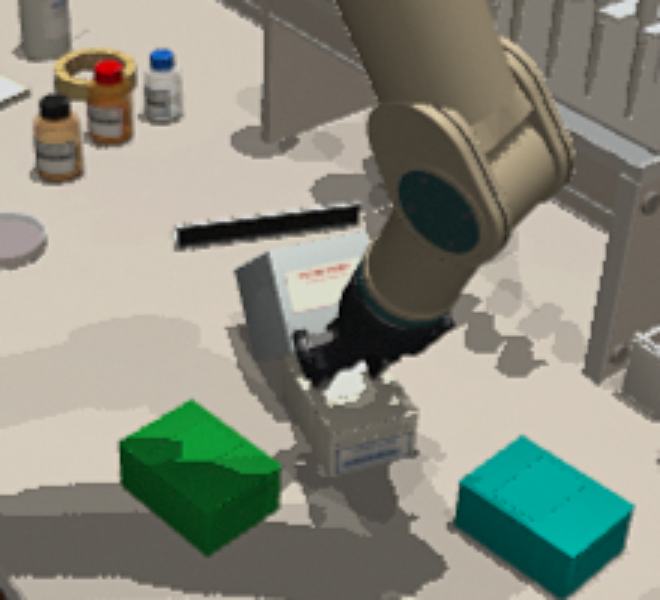

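Emit:
{"op": "carry_out", "data": {
  "deltas": [0,0,0,0.0035,0,0.002,0,0,0,0,0.0035,0,0.002,0,0,0,0,0.0035,0,0.002,0,0,0,0,0.004,0,-0.0005,0,0,0,0,0.004,0,-0.0005,0,0,0,0,0.004,0,-0.0005,0,0,0,0,0.004,0,-0.0005,0,0,0,0,0.004,0,-0.0005,0]
}}

```text
clock: 5.28
eef_pos: [512.3, -161.6, 71.0]
tool_rot: [-3.142, -0.524, 1.298]
force: [-0.9, 0.1, 0.4]
width: 42.8
gripper_force: 0.1
```

```bash
python3 st.py; python3 - <<'E'
from cell import ctrl
import cv2
cv2.imwrite("pics/s2.png",cv2.resize(ctrl.get_image("scene")[160:300,220:400,::-1],None,fx=4,fy=4))
E
```

```text
5.275 [ 512.327 -161.569   71.021] carton frame [-81.208   1.725  71.021] rail [-277.353   17.021   71.021]
tool axes in carton frame
 [[ 0.866  0.003  0.5  ]
 [ 0.002 -1.     0.001]
 [ 0.5   -0.    -0.866]] 
yaw 1.2975048692151832
q [ 0.486  0.821  0.129  1.889 -0.859  0.826  1.03 ] [-0.89   0.138  0.433] 42.77598170634667
```

View pics/s2.png

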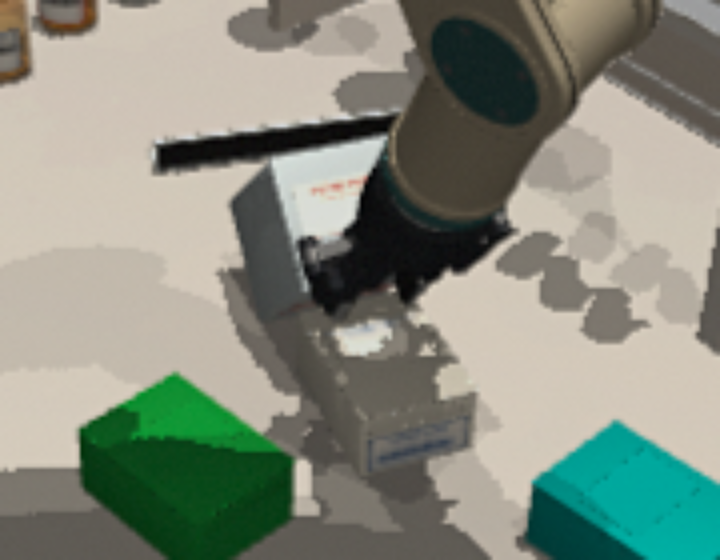

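The carton is being raised by the fingers and its heel is holding. I'll continue along the arc past the balance point, then wait.

Emit:
{"op": "carry_out", "data": {
  "deltas": [0,0,0,0.004,0,0,0,0,0,0,0.004,0,0,0,0,0,0,0.004,0,0,0,0,0,0,0.004,0,0,0,0,0,0,0.004,0,0,0,0,0,0,0,0,0,0,0,0,0,0,0,0,0,0,0,0,0,0,0,0]
}}

```text
clock: 6.32
eef_pos: [516.9, -145.3, 80.8]
tool_rot: [-3.141, -0.523, 1.297]
force: [0.9, 0.9, -1.0]
width: 42.7
gripper_force: 0.0
```

```bash
python3 st.py; python3 - <<'E'
from cell import ctrl
import cv2
cv2.imwrite("pics/s3.png",cv2.resize(ctrl.get_image("scene")[160:300,220:400,::-1],None,fx=4,fy=4))
E
```

```text
6.325 [ 516.888 -145.262   80.787] carton frame [-64.275   1.777  80.787] rail [-260.509   18.746   80.787]
tool axes in carton frame
 [[ 0.866  0.002  0.5  ]
 [ 0.002 -1.     0.001]
 [ 0.5   -0.    -0.866]] 
yaw 1.2972092369577768
q [ 0.459  0.799  0.126  1.902 -0.866  0.821  1.005] [ 0.865  0.92  -1.016] 42.73794238789166
```

View pics/s3.png

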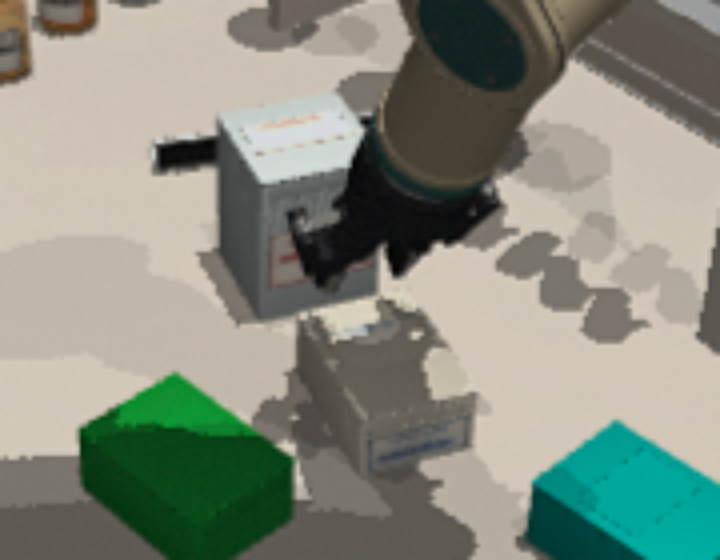

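```bash
python3 - <<'E'
from fit import *
from st import F,G,H,r
h=45.5;s=lambda u,v:np.array([220+u/4,160+v/4])-.4
o=[("scene",s(218,120),[91,h,120]),("scene",s(330,93),[91,-h,120]),("scene",s(262,186),[0,h,120]),("scene",s(262,320),[0,h,0]),("scene",s(377,292),[0,-h,0])]
p,e=fit(o,[536,-84,1.295,0],3);print(p,e.round(1).tolist())
q=np.array([p[0],p[1],0]);print("heel carton frame",F@(q-H),"rail",G@(q-r),p[2]-1.196)
E
```

```text
6.375 [ 516.892 -145.225   80.784] carton frame [-64.238   1.783  80.784] rail [-260.472   18.756   80.784]
tool axes in carton frame
 [[ 0.866  0.002  0.5  ]
 [ 0.002 -1.     0.001]
 [ 0.5   -0.    -0.866]] 
yaw 1.2972824443005342
q [ 0.459  0.799  0.126  1.902 -0.866  0.821  1.005] [0.862 0.109 0.548] 43.07077943128331
[538.491 -80.855   1.34 ] [[-1.3, -1.0], [0.2, -0.7], [0.4, -0.4], [-0.1, 1.3], [0.4, 0.8]]
heel carton frame [ 3.581 -1.471  0.   ] rail [-192.664   22.221    0.   ] 0.14407767022297246
```

The carton is upright, with its front edge about 193 mm before the rail and y about 22. Now I'll align with the rail and drop into the gap.

Emit:
{"op": "carry_out", "data": {
  "deltas": [-2.9,0,5.0,0,0,0,0,0,0,0,0.013,-0.002,0.0073,0,0,0,0,0.013,-0.002,0.0073,0,0,0,0,0.0125,-0.001,0.0073,0,0,0,0,0,0,0,0,0,0,0,-0.007,0,0.012,0,0,0,0,-0.007,0,0.012,0,0,0,0,-0.0065,0,0.0115,0,0,0,0,0,0,0,0]
}}

```text
clock: 7.5
eef_pos: [527.6, -102.1, 38.7]
tool_rot: [-3.139, -0.524, 1.194]
force: [-0.2, 0.6, -0.8]
width: 42.7
gripper_force: 0.0
```

```bash
python3 st.py
```

```text
7.5 [ 527.564 -102.064   38.691] carton frame [-19.802   3.267  38.691] rail [-216.401   24.624   38.691]
tool axes in carton frame
 [[ 0.861 -0.099  0.498]
 [-0.087 -0.995 -0.047]
 [ 0.5   -0.003 -0.866]] 
yaw 1.1941929912021354
q [ 0.454  0.848  0.021  1.989 -1.035  0.637  1.042] [-0.231  0.629 -0.77 ] 42.74962488055586
```

Emit:
{"op": "carry_out", "data": {
  "deltas": [0,0,0,0.0043,0,0.0025,0,0,0,0,0.0043,0,0.0025,0,0,0,0,0.0043,0,0.0025,0,0,0,0,0.0043,0,0.0025,0,0,0,0,0.0043,0,0.0025,0,0,0,0,0.0043,0,0.0025,0,0,0,0,0.0043,0,0.0025,0,0,0,0,0.0043,0,0.0025,0,0,0,0,0.0043,0,0.0025,0,0,0,0,0.0043,0,0.0025,0,0,0,0,0.0043,0,0.0025,0,0,0,0,0.0043,0,0.0025,0]
}}

```text
clock: 9.0
eef_pos: [550.5, -46.2, 40.0]
tool_rot: [3.141, -0.524, 1.197]
force: [-0.2, -1.6, 0.7]
width: 42.8
gripper_force: 0.9
```

```bash
python3 st.py; python3 - <<'E'
from cell import ctrl
import cv2
cv2.imwrite("pics/s4.png",cv2.resize(ctrl.get_image("scene")[150:290,220:400,::-1],None,fx=4,fy=4))
E
```

```text
9.0 [550.45  -46.186  40.012] carton frame [40.196 -3.538 40.012] rail [-156.024   23.783   40.012]
tool axes in carton frame
 [[ 0.862 -0.098  0.498]
 [-0.085 -0.995 -0.049]
 [ 0.5    0.    -0.866]] 
yaw 1.1967970108796782
q [ 0.401  0.842 -0.073  2.001 -1.06   0.545  0.967] [-0.232 -1.569  0.719] 42.80415666978991
```

View pics/s4.png

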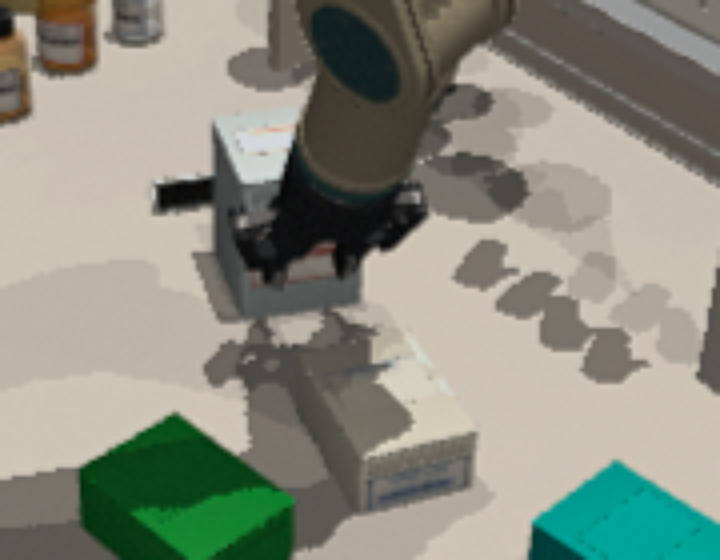

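```bash
python3 - <<'E'
from fit import *
from st import G,r
h=45.5;s=lambda u,v:np.array([220+u/4,150+v/4])-.4
o=[("scene",s(213,122),[91,h,120]),("scene",s(236,185),[0,h,120]),("scene",s(243,320),[0,h,0]),("scene",s(360,301),[0,-h,0])]
p,e=fit(o,[550,-40,1.2,0],3);print(p,e.round(1).tolist())
q=np.array([p[0],p[1],0]);print("heel rail",G@(q-r),p[2]-1.196)
E
```

```text
9.05 [550.602 -45.085  40.163] carton frame [41.297 -3.384 40.163] rail [-154.943   24.045   40.163]
tool axes in carton frame
 [[ 0.861 -0.097  0.499]
 [-0.084 -0.995 -0.049]
 [ 0.501 -0.    -0.865]] 
yaw 1.1977398555509775
q [ 0.4    0.842 -0.074  2.001 -1.061  0.545  0.967] [ 0.65  -0.344 -0.252] 42.85408922091012
[553.32  -38.4     1.196] [[-0.6, -1.5], [1.3, -0.4], [-0.6, 0.5], [0.2, 0.7]]
heel rail [-147.727   23.963    0.   ] -0.00039375850077205676
```

The carton is aligned (yaw error about 0) with its front face at -148 mm, so it needs about 56 mm more. I'll push 48, then creep.

Emit:
{"op": "carry_out", "data": {
  "deltas": [0,0,0,0.0042,0,0.0024,0,0,0,0,0.0042,0,0.0024,0,0,0,0,0.0042,0,0.0024,0,0,0,0,0.0042,0,0.0024,0,0,0,0,0.0042,0,0.0024,0,0,0,0,0.0042,0,0.0024,0,0,0,0,0.0042,0,0.0024,0,0,0,0,0.0042,0,0.0024,0,0,0,0,0.0042,0,0.0024,0,0,0,0,0.0042,0,0.0024,0,0,0,0,0,0,0,0]
}}

```text
clock: 10.42
eef_pos: [568.1, -0.6, 40.4]
tool_rot: [3.141, -0.524, 1.198]
force: [-0.6, -0.3, 0.5]
width: 42.8
gripper_force: 0.0
```

```bash
python3 st.py
```

```text
10.425 [568.122  -0.628  40.365] carton frame [88.845 -8.136 40.365] rail [-107.158   24.016   40.365]
tool axes in carton frame
 [[ 0.862 -0.097  0.498]
 [-0.084 -0.995 -0.049]
 [ 0.501  0.    -0.866]] 
yaw 1.1976396510418525
q [ 0.356  0.844 -0.144  1.997 -1.069  0.476  0.895] [-0.585 -0.301  0.503] 42.806663075765925
```

Emit:
{"op": "carry_out", "data": {
  "deltas": [0,0,0,0.0017,0,0.001,0,0,0,0,0.0017,0,0.001,0,0,0,0,0.0017,0,0.001,0]
}}

```text
clock: 10.8
eef_pos: [570.2, 3.9, 40.2]
tool_rot: [3.141, -0.523, 1.196]
force: [-0.3, -1.1, 0.1]
width: 43.0
gripper_force: 0.7
```

Emit:
{"op": "carry_out", "data": {
  "deltas": [0,0,0,0.0009,0,0.0005,0]
}}

```text
clock: 10.92
eef_pos: [570.6, 5.1, 40.2]
tool_rot: [3.141, -0.524, 1.197]
force: [0.6, -1.8, 0.7]
width: 42.7
gripper_force: 0.6
```

```bash
python3 st.py; python3 - <<'E'
from cell import ctrl
import cv2
cv2.imwrite("pics/t5.png",cv2.resize(ctrl.get_image("top")[140:240,205:330,::-1],None,fx=6,fy=6,interpolation=cv2.INTER_CUBIC))
E
```

```text
10.925 [570.616   5.125  40.197] carton frame [95.059 -8.969 40.197] rail [-100.892   23.801   40.197]
tool axes in carton frame
 [[ 0.862 -0.098  0.498]
 [-0.085 -0.995 -0.049]
 [ 0.5    0.    -0.866]] 
yaw 1.1967934942623848
q [ 0.349  0.845 -0.153  1.996 -1.07   0.466  0.884] [ 0.621 -1.841  0.667] 42.70147987242513
```

View pics/t5.png

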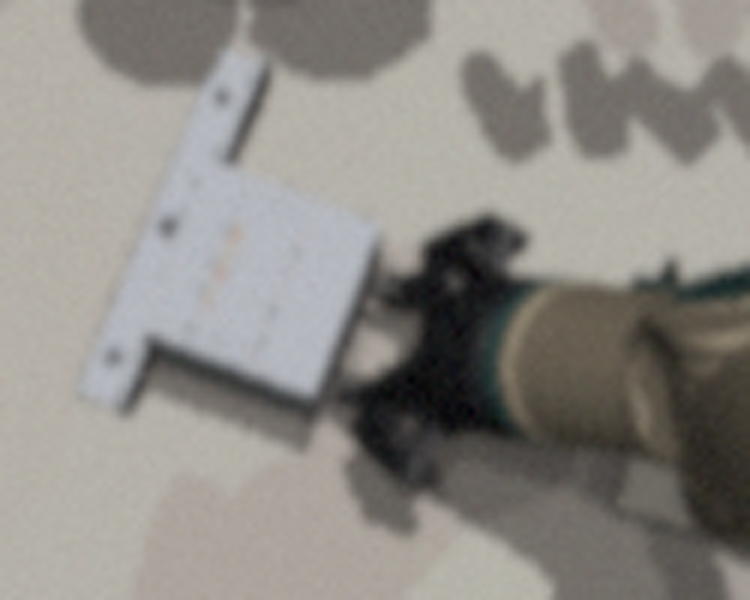

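The carton is parallel to the rail and within a few mm of it. I'll creep on while watching the force.

Emit:
{"op": "carry_out", "data": {
  "deltas": [0,0,0,0.0009,0,0.0005,0]
}}

```text
clock: 11.1
eef_pos: [570.9, 5.8, 40.2]
tool_rot: [3.141, -0.523, 1.197]
force: [-0.9, -1.9, 1.0]
width: 42.9
gripper_force: 0.7
```

Emit:
{"op": "carry_out", "data": {
  "deltas": [0,0,0,0.0009,0,0.0005,0]
}}

```text
clock: 11.22
eef_pos: [571.3, 7.0, 40.2]
tool_rot: [3.141, -0.524, 1.197]
force: [-0.7, -0.4, 0.3]
width: 42.6
gripper_force: 0.6
```

```bash
python3 - <<'E'
from fit import *
from st import G,r
h=45.5;s=lambda u,v:np.array([205+u/6,140+v/6])-.4
o=[("top",s(380,235),[0,-h,120]),("top",s(318,400),[0,h,120])]
p,e=fit(o,[570,5,1.2,0],3);q=np.array([p[0],p[1],0]);print("before last 2 rows: heel rail",G@(q-r),p[2]-1.196,e.round(1))
E
```

```text
11.225 [571.283   6.965  40.207] carton frame [97.012 -9.109 40.207] rail [-98.936  23.855  40.207]
tool axes in carton frame
 [[ 0.862 -0.098  0.498]
 [-0.085 -0.995 -0.049]
 [ 0.5    0.    -0.866]] 
yaw 1.1967460977265478
q [ 0.347  0.845 -0.155  1.996 -1.07   0.464  0.881] [-0.711 -0.388  0.342] 42.6261483349601
before last 2 rows: heel rail [-96.988  24.983   0.   ] 0.022720063126388412 [[ 0.3 -1. ]
 [-0.3  0.9]]
```

Emit:
{"op": "carry_out", "data": {
  "deltas": [0,0,0,0.0009,0,0.0005,0,0,0,0,0,0,0,0]
}}

```text
clock: 11.48
eef_pos: [571.4, 7.2, 40.1]
tool_rot: [3.141, -0.523, 1.196]
force: [-2.5, -3.2, 2.8]
width: 42.3
gripper_force: 2.2
```

Emit:
{"op": "carry_out", "data": {
  "deltas": [0,0,0,0.0009,0,0.0005,0,0,0,0,0,0,0,0]
}}

```text
clock: 11.72
eef_pos: [571.4, 7.3, 40.1]
tool_rot: [3.141, -0.522, 1.196]
force: [-5.1, -5.6, 5.2]
width: 42.8
gripper_force: 3.7
```

Emit:
{"op": "carry_out", "data": {
  "deltas": [0,0,0,0.0009,0,0.0005,0,0,0,0,0,0,0,0]
}}

```text
clock: 11.98
eef_pos: [571.5, 7.4, 40.0]
tool_rot: [3.141, -0.521, 1.195]
force: [-6.5, -8.0, 7.1]
width: 42.6
gripper_force: 5.1
```

The force has risen against the rail, so the carton is flush. I'll back off gently and go up.

Emit:
{"op": "carry_out", "data": {
  "deltas": [0,0,0,-0.0017,0,-0.001,0,0,0,0,-0.0026,0,-0.0015,0,0,0,0,-0.0087,0,-0.005,0,0,0,0,-0.0087,0,-0.005,0,0,0,0,-0.0087,0,-0.005,0,0,0,0,-0.0087,0,-0.005,0,0,0,0,0,0,-0.03,0,0,0,0,0,0,-0.04,0,0,0,0,0,0,-0.04,0,0,0,0,0,0,-0.02,0,0,0,0,0,0,0,0]
}}

```text
clock: 13.35
eef_pos: [532.6, -94.2, 153.9]
tool_rot: [3.138, -0.523, 1.197]
force: [1.8, -0.4, 0.5]
width: 42.8
gripper_force: 0.0
```

```bash
python3 st.py; python3 - <<'E'
from cell import ctrl
import cv2
cv2.imwrite("pics/s6.png",cv2.resize(ctrl.get_image("scene")[130:280,190:390,::-1],None,fx=4,fy=4))
E
```

```text
13.35 [532.601 -94.235 153.854] carton frame [-10.898   0.552 153.854] rail [-207.272   22.803  153.854]
tool axes in carton frame
 [[ 0.862 -0.1    0.496]
 [-0.085 -0.995 -0.053]
 [ 0.499  0.003 -0.866]] 
yaw 1.1968652251951994
q [ 0.43   0.642  0.028  1.956 -0.824  0.773  0.748] [ 1.767 -0.382  0.478] 42.79625893491518
```

View pics/s6.png

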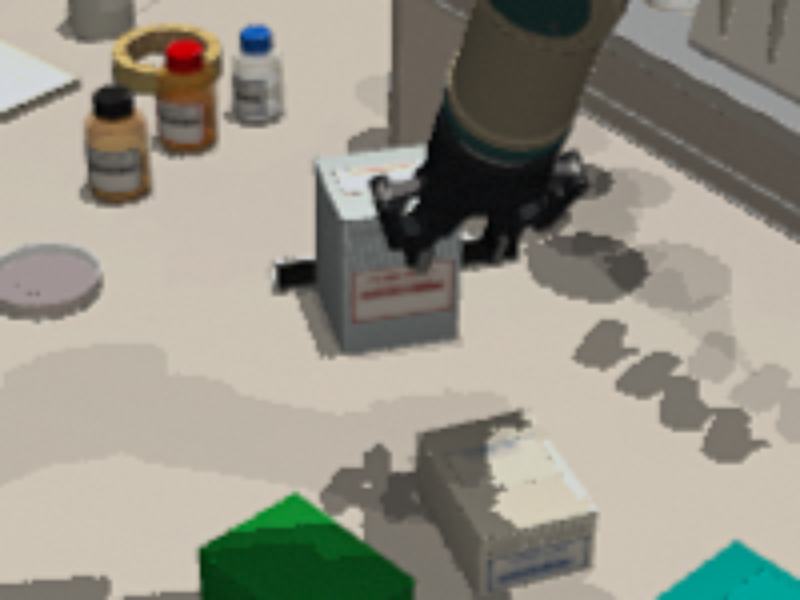

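The carton stands upright and flush to the rail at about (390,250) in the crop. The slide box looks flat and unmoved, and the gripper is clear, so I'll hand the job in.

```bash
python3 -c "
from cell import ctrl
print(ctrl.finish_job())"
```

```text
the job is handed in; nothing more can be done
None
```

The job is handed in, though no verdict came back: by the camera and force readings the carton stands upright and flush against the stop rail, about 25 mm off its middle, and the slide box and the bystanders in view look undisturbed.

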